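Fetch the bearing from the back of the stock bay

ROBOT

A 6-joint arm with a two-finger parallel gripper is mounted at the origin on the work surface. World frame = base frame: x ahead of the robot, y to its left, z up, the work surface at z = 0. Lengths are in m, angles in rad, forces in N, time in s.
With the tool pointing down it reaches from about 0.425 to 0.95 m from the base axis. Payload 3.5 kg.
Tool frame: the origin (TCP) lies on the centre line of the jaws, within the pads' length; the fingertips stand 14 mm ahead of it and the grasp point (between the pads) lies 5 mm behind it (ctrl.finger_overhang is the distance from the TCP to the fingertips, in m); z points along the fingers, y is the line along which they close (so a half turn about z gives the same grasp; the last joint's range is limited). The gripper opens to 85 mm and grips with 20 to 120 N. Pads are 22 mm wide; open, the fingers measure 114 mm over their backs; the gripper's body (76 mm by 85 mm) begins 54 mm behind the grasp point. The pads swing forward as they close: fully open they stand 13 mm farther back than shut.
Start: joints at [-1.404, 0.286, 1.577, -0, 1.279, -0.15], TCP at [0.21, -0.641, 0.245] pointing down, gripper open.
Joint ranges: [-2.77, 2.77], [-0.9, 2.22], [0.21, 2.48], [-1.53, 4.67], [0.24, 2.81], [-2.84, 2.84]. Speed limits (rad/s): [2.79, 2.79, 3.14, 3.14, 3.14, 3.14].

INTERFACE

Orientations are given as a unit quaternion [x, y, z, w].
In Python, from plant import ctrl gives the robot as it stands.
- The arm moves only by the tool send_rows, never from a script. Its argument "moves" is text: rows parted by semicolons, each of 7 numbers parted by spaces: the turn, a rotation vector about the tool's x, y, z in units of 360 degrees (1.0 is 360 degrees), then the shift along the tool's x, y, z in units of 20 cm (1.0 is 20 cm), then the gripper's target within -1 to 1 (fully open at 1, half-way at 0, shut at -1). A call has 1 to 12 rows; each row is the pose to reach, as a shift and turn from the pose commanded when the call began, along the tool's axes at that moment, turning the shorter way round; what a row does not reach only later rows make up. A row lasts 1/8 s, in which the tool goes at most 62.5 mm and 10.7 degrees, less where a joint would pass 70% of its speed; a pose out of reach is approached as far as the arm can. A call with a number of a shift or a turn outside -1 to 1 is refused whole. A call with a gripper value outside its range is refused whole. The fingers move at their own pace and stop on an object; "newtons" is the grip in N (left out, the last holds). Time passes only in rows, so rows that repeat a pose let the fingers close. It gives the time, the measured TCP pose, the force, the opening and the grip force at its end, in the units of the state.
- ctrl.get_state(): the state, without advancing time (a new reading comes with each control period).
- ctrl.read_camera(name): name is "side" or "top" or "wrist"; returns a dict with "image" (384x512x3 uint8, red, green, blue), "fovy" (degrees; the focal length in pixels is half the picture's height over the tangent of half this angle, whatever the lens; pixels are square), "cx", "cy" (the principal point, pixels), "extrinsics" (4x4, takes a point from camera to world coordinates). Camera axes: x right, y up, looking along -z (the intrinsics and any distortion apply to the point x, -y, -z); pixel columns grow to the right and rows downward; lengths in m; the calibration is good to about 2 mm. The wrist camera is an equidistant fisheye: a pixel r from the principal point sees the ray r / f radians off the axis. A picture is of the moment at which its call begins. There is no depth.
- ctrl.sign_off(): hands the job in; it is judged then, once.
The state is a dict: "time": time; "qpos": joint angles; "dq": joint speeds; "joint_efforts": joint torques, N m; "eef_pos": TCP position; "tcp_rot": TCP orientation; "contact_force": force on the tool from outside, world axes, zero at the start; "wrist_torque": the same for the moment, N m; "opening": opening from 0.0 (shut) to 1.0 (fully open); "finger_force": force on a finger pad.
Only numpy, scipy, OpenCV 4.12 (cv2) and the standard library are available. Lean on these libraries where they do the work, as an engineer would, in place of code of your own. Each camera call takes 0.05 s, during which the arm holds its last target. There are 200 camera calls.

TASK

A customer has ordered the pillow-block bearing at the back of the black stock bay. Stand the filter canister and the carton that are in front of it on the rubber mat, then stand the bearing on its base in the middle of the metal tray, lengthwise, and only then put the canister and the carton back upright exactly where each stood, the carton square to the bay. Set everything down gently, without dropping it, and leave the pulley and the grease tub alone.

Things in the scene. Friction and masses are not known exactly. Their poses are not given: they have to be found in the camera images.
- bay: black plastic stock bay fixed to the counter, a flat floor 160 (x) by 200 (y) mm and 6 mm thick, with a lip 5 mm thick rising to 14 mm above the counter along its back (+x) and both sides (y) and no lip at its front (-x). Origin: centre of its underside, on the counter; x runs from front to back, away from the robot. It turns up to 12 degrees about vertical.
- mat: black rubber mat fixed to the counter, 240 (x) by 150 (y) mm, 3 mm thick: the side area. Origin: centre of its underside; x along its long side, z up. Left or right of the bay.
- tray: shallow aluminium customer's tray fixed to the counter, outside 200 (x) by 120 (y) by 22 (z) mm, walls and floor 4 mm thick. Origin: centre of its underside; x along its long side, z up. On the other side of the bay from the mat.
- canister_center (a point): white spin-on filter canister standing upright, a cylinder 56 mm across and 95 mm high, about 0.35 kg. The point is its centre, 47.5 mm above its underside; z up along its axis. It stands in the front half of the bay, left or right; the carton stands beside it with a gap of about 40 mm.
- carton_center (a point): brown cardboard carton standing upright, rigid, 60 (x) by 50 (y) by 90 (z) mm, about 0.25 kg. The point is its centre, 45 mm above its underside; its x is along the bay's x at the start. It stands in the front half of the bay beside the canister.
- bearing_center (a point): grey pillow-block bearing, about 0.6 kg: base 36 (x) by 127 (y) by 15 (z) mm, and on its middle a round housing 60 mm across, 63 mm high overall. Flat faces 36 mm apart (x), flush from base to top, to grip. The point is its centre, 31.5 mm above its underside; y along its length, z up. At the back of the bay, about 5 mm behind the carton and canister, which leave no room for a finger.
- pulley_center (a point): dark steel V-belt pulley lying flat on the counter between the robot and the bay, 68 mm across, 30 mm high; the point is its centre, 15 mm up. Not part of the job: leave it alone.
- tub_center (a point): white grease tub with a black lid standing on the counter between the robot and the bay, 64 mm across, 48 mm high; the point is its centre, 24 mm up. Not part of the job: leave it alone.
Things that resemble listed ones, but are neither listed nor needed, are in the scene too. Leave any orange or turquoise look-alike of the part that bears canister_center alone.

How it is judged:
By the outcome, as a careful person would: the job done as asked, in the order asked, and still so for the second after the job is handed in, with the robot touching nothing.
It also fails if it takes over 131 s, if anything falls off the work surface, if the arm or the gripper's body presses on something with over 40 N, if the wrist force passes 120 N, or if a joint passes its speed limit or range.

## Working session

There is one attempt and no reset: what is moved stays moved. The work goes in short steps, Python scripts to look and compute and a tool call to move; the robot and the scene stay as the last step left them, time stands still between calls to the robot, and variables do not carry over. Pictures are saved under pics/ and viewed, at most 14 in all, crops included, and the job is handed in when it is done.

Besides the shell and the picture viewer there is one more tool, called after "Request:" by a JSON object that holds its "name" and its "arguments". send_rows: Moves the arm, as the interface text tells. Its arguments: {"type":"object","properties":{"moves":{"type":"string"},"newtons":{"type":"number"}},"required":["moves"]}

```bash
ls; mkdir -p pics
python3 - <<'E'
from plant import ctrl
import cv2, numpy as np
for n in ["top","side"]:
    c=ctrl.read_camera(n); cv2.imwrite(f"pics/{n}0.png",cv2.resize(c["image"][:,:,::-1],(800,600),interpolation=cv2.INTER_CUBIC))
    cv2.imwrite(f"pics/{n}0raw.png",c["image"][:,:,::-1])
    print(n,c["fovy"],c["cx"],c["cy"],np.round(c["extrinsics"],4).tolist(),[k for k in c])
s=ctrl.get_state();print({k:np.round(v,3).tolist() for k,v in s.items()})
E
```

```text
pics
top 51.051583064741834 265.3260946237058 189.34624945101902 [[0.019, 0.9939, -0.1091, 0.4251], [-0.9995, 0.0216, 0.0231, 0.0144], [0.0253, 0.1086, 0.9938, 1.0801], [0.0, 0.0, 0.0, 1.0]] ['image', 'fovy', 'cx', 'cy', 'extrinsics']
side 54.0855630443278 258.91395800714736 192.1748192935361 [[0.9928, 0.0956, -0.0728, 0.4577], [-0.1189, 0.6943, -0.7098, -0.595], [-0.0173, 0.7133, 0.7007, 0.6416], [0.0, 0.0, 0.0, 1.0]] ['image', 'fovy', 'cx', 'cy', 'extrinsics']
{'time': 0.1, 'qpos': [-1.404, 0.287, 1.578, 0.0, 1.279, -0.15], 'dq': [0.001, -0.002, -0.004, 0.0, 0.0, -0.001], 'joint_efforts': [0.001, -40.73, -29.37, -0.0, 0.003, -0.0], 'eef_pos': [0.21, -0.641, 0.244], 'tcp_rot': [0.987, 0.158, -0.0, -0.001], 'contact_force': [0.48, -0.048, 0.216], 'wrist_torque': [-0.01, -0.046, -0.08], 'finger_force': 0.0, 'opening': 0.997}
```

View pics/top0.png

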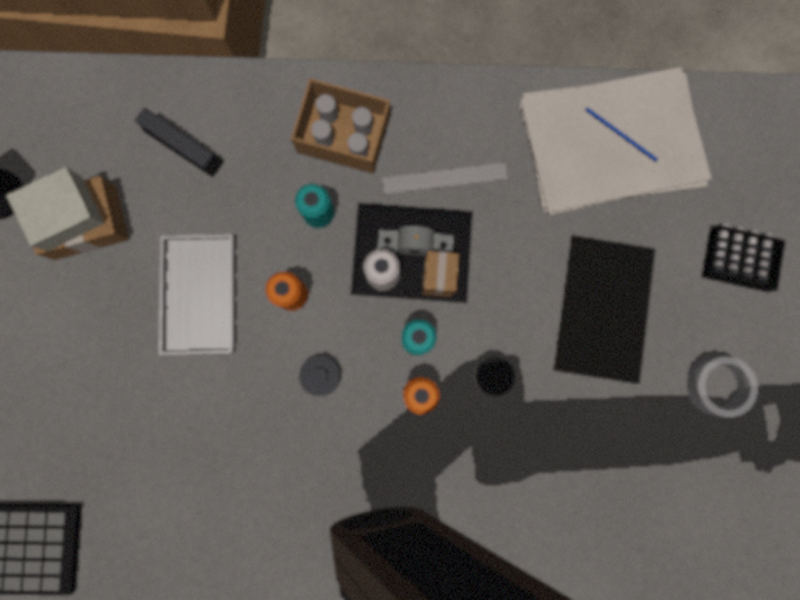

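View pics/side0.png

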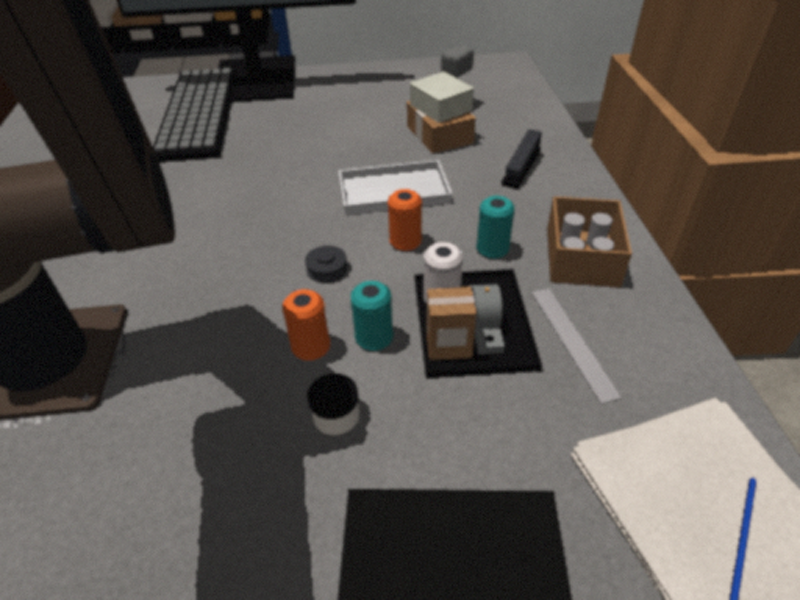

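The top view shows the bay at about (412,252), the mat at (604,310) and the tray at (198,294). The white canister's top is at (381,264), the carton at (441,272) and the bearing at (415,240). The look-alikes are orange and turquoise, at (286,290), (314,204), (419,337) and (422,396). The pulley is at (320,374) and the tub at (495,377).

```bash
cat > h.py <<'E'
import numpy as np, cv2
from plant import ctrl
from scipy.spatial.transform import Rotation as R
CAL={"top":(51.051583064741834,265.3260946237058,189.34624945101902,[[0.019,0.9939,-0.1091,0.4251],[-0.9995,0.0216,0.0231,0.0144],[0.0253,0.1086,0.9938,1.0801]]),
"side":(54.0855630443278,258.91395800714736,192.1748192935361,[[0.9928,0.0956,-0.0728,0.4577],[-0.1189,0.6943,-0.7098,-0.595],[-0.0173,0.7133,0.7007,0.6416]])}
def cal(c): return (c["fovy"],c["cx"],c["cy"],c["extrinsics"])
def ray(c,u,v,fish=False):
    fov,cx,cy,E=c; f=192/np.tan(np.radians(fov/2)); E=np.array(E)
    x,y=(u-cx)/f,(v-cy)/f
    if fish:
        r=np.hypot(x,y); k=np.sin(r)/r if r>1e-9 else 1; d=np.array([x*k,-y*k,-np.cos(r)])
    else: d=np.array([x,-y,-1])
    return E[:3,3],E[:3,:3]@d
def at(c,u,v,z,fish=False):
    o,d=ray(c,u,v,fish); return o+d*(z-o[2])/d[2]
def proj(c,p,fish=False):
    fov,cx,cy,E=c; f=192/np.tan(np.radians(fov/2)); E=np.array(E)
    q=E[:3,:3].T@(np.array(p)-E[:3,3]); x,y,z=q[0],-q[1],-q[2]
    if fish:
        r=np.hypot(x,y); k=np.arctan2(r,z)/r
    else: k=1/z
    return np.array([cx+f*x*k,cy+f*y*k])
E
python3 - <<'E'
from h import *
s=512/800
def T(u,v,z): return at(CAL["top"],(u+.5)*s-.5,(v+.5)*s-.5,z)
for n,pts,z in [("bay",[(358,204),(472,210)],.014),("bayf",[(467,301),(351,296)],.006),("mat",[(573,237),(654,248),(639,382),(556,370)],.003),("tray",[(161,235),(234,234),(233,353),(159,354)],.022),("can",[(381,262)],.095),("carton",[(426,251),(460,253),(458,293),(424,292)],.09),("bearing",[(415,239)],.063),("pul",[(320,374)],.03),("tub",[(496,377)],.048),("orange",[(286,288),(422,395)],.095),("teal",[(314,202),(419,335)],.095)]:
    P=[T(u,v,z) for u,v in pts]; print(n,np.round(P,3)[:,:2].tolist(),np.round(np.mean(P,0)[:2],3))
im=cv2.imread("pics/top0raw.png")[120:205,215:315]; a=cv2.resize(im,(700,595),interpolation=cv2.INTER_CUBIC); cv2.imwrite("pics/c1.png",a)
E
```

```text
bay [[0.7, 0.091], [0.695, -0.107]] [ 0.698 -0.008]
bayf [[0.537, -0.101], [0.541, 0.099]] [ 0.539 -0.001]
mat [[0.654, -0.286], [0.638, -0.429], [0.404, -0.398], [0.421, -0.255]] [ 0.529 -0.342]
tray [[0.636, 0.422], [0.641, 0.299], [0.439, 0.291], [0.435, 0.413]] [0.538 0.356]
can [[0.586, 0.046]] [0.586 0.046]
carton [[0.607, -0.025], [0.605, -0.08], [0.54, -0.077], [0.541, -0.023]] [ 0.573 -0.051]
bearing [[0.631, -0.008]] [ 0.631 -0.008]
pul [[0.407, 0.144]] [0.407 0.144]
tub [[0.408, -0.145]] [ 0.408 -0.145]
orange [[0.542, 0.194], [0.379, -0.023]] [0.46  0.086]
teal [[0.681, 0.155], [0.472, -0.016]] [0.577 0.07 ]
```

View pics/c1.png

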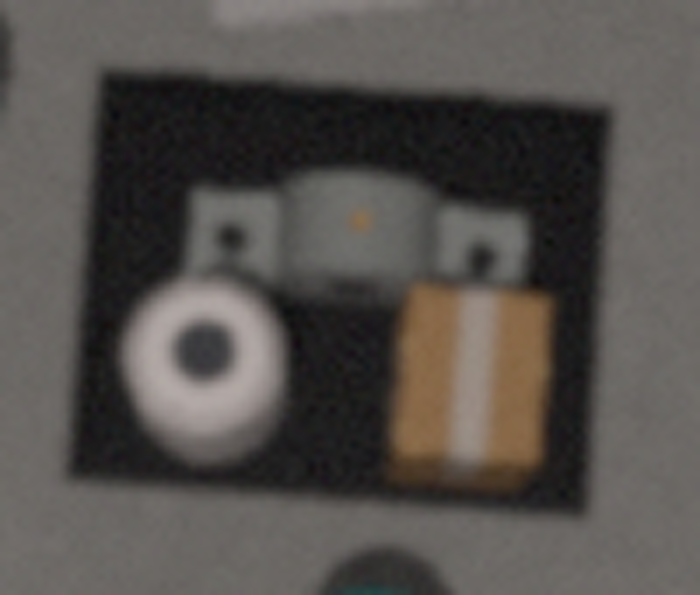

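The crop shows the canister hole at (204,350), the carton top spanning (398–552, 290–470), and the bearing behind them. The estimated positions agree with the given sizes. I'll move over the bay for a close check.

Request:
{"name": "send_rows", "arguments": {"moves": "0 0 0.028 0.47 -0.4 -0.12 1;0 0 0.056 0.93 -0.81 -0.2 1;0 0 0.056 0.93 -0.81 -0.2 1;0 0 0.056 0.93 -0.81 -0.2 1;0 0 0.056 0.93 -0.81 -0.2 1", "newtons": 40}}

```text
time: 0.72
eef_pos: [0.3385, -0.4265, 0.2861]
tcp_rot: [1.0, -0.015, 0.001, 0.0]
contact_force: [-0.1, 0.3, 0.4]
opening: 0.999
finger_force: 0.0
```

```bash
cat >> h.py <<'E'
def go(x,y,z,yaw):
    "rel move (tool units) from measured pose to target; yaw = deg of tool x"
    s=ctrl.get_state(); r=R.from_quat(s["tcp_rot"]); a=np.radians(yaw)
    t=R.from_matrix(np.array([[np.cos(a),np.sin(a),0],[np.sin(a),-np.cos(a),0],[0,0,-1]]))
    d=r.inv().apply(np.array([x,y,z])-s["eef_pos"])/.2; w=(r.inv()*t).as_rotvec()/2/np.pi
    m=r.as_matrix()[:,0]
    print("t",round(s["time"],2),"pos",np.round(s["eef_pos"],4),"yaw",round(np.degrees(np.arctan2(m[1],m[0])),2),"F",np.round(s["contact_force"],1),"op",round(s["opening"],3),"ff",round(s["finger_force"],1))
    print("turn",np.round(w,4),"shift",np.round(d,3))
E
python3 - <<'E'
from h import *
go(.55,-.005,.3,-2)
im=cv2.imread("pics/top0raw.png"); c=CAL["top"]
# rectify to plane z=.012, 1mm per px, world x .38.. .75 down->up, y .45..-.45
def rect(z):
    P=np.float32([(.4,.3),(.4,-.3),(.7,-.3),(.7,.3)]); src=np.float32([proj(c,(a,b,z)) for a,b in P])
    dst=np.float32([((.45-b)*2000,(.8-a)*2000) for a,b in P])
    return cv2.warpPerspective(im,cv2.getPerspectiveTransform(src,dst),(1800,900),flags=cv2.INTER_CUBIC)
for n,z,x0,y0 in [("bay",.013,.62,0),("mat",.003,.53,-.342)]:
    g=cv2.cvtColor(rect(z),cv2.COLOR_BGR2GRAY); m=(g<46).astype(np.uint8)
    m=cv2.morphologyEx(m,cv2.MORPH_OPEN,np.ones((25,25)))
    k,l,st,ce=cv2.connectedComponentsWithStats(m)
    px,py=int((.45-y0)*2000),int((.8-x0)*2000)
    b=min(range(1,k),key=lambda i:np.hypot(*(ce[i]-(px,py))) if st[i][4]>5000 else 1e9)
    pts=np.argwhere(l==b)[:,::-1].astype(np.float32); (u,v),wh,ang=cv2.minAreaRect(pts)
    box=cv2.boxPoints(((u,v),wh,ang)); print(n,"ctr",.8-v/2000,.45-u/2000,np.array(wh)/2,ang)
E
```

```text
t 0.72 pos [ 0.3385 -0.4265  0.2861] yaw -1.72 F [-0.1  0.3  0.4] op 0.999 ff 0.0
turn [ 0.0001 -0.0002  0.0008] shift [ 0.994 -2.138 -0.07 ]
bay ctr 0.6193318176269531 -0.00332550048828123 [194.94262695 156.73907471] 2.995303153991699
mat ctr 0.5294131164550782 -0.3401315307617187 [145.86828613 235.83158875] 7.7560014724731445
```

Request:
{"name": "send_rows", "arguments": {"moves": "0 0 0.003 0.28 -0.9 -0.03 1;0 0 0.003 0.28 -0.9 -0.03 1;0 0 0.003 0.28 -0.9 -0.03 1;0 0 0.003 0.28 -0.9 -0.03 1"}}

```text
time: 1.23
eef_pos: [0.3995, -0.249, 0.2911]
tcp_rot: [1.0, -0.025, -0.0, -0.0]
contact_force: [-0.1, -0.3, -0.1]
opening: 1.0
finger_force: 0.0
```

Request:
{"name": "send_rows", "arguments": {"moves": "0 0 0 0.7 -1 -0.03 1;0 0 0 0.7 -1 -0.03 1;0 0 0 0.7 -1 -0.03 1;0 0 0 0.7 -1 -0.03 1;0 0 0 0.7 -1 -0.03 1;0 0 0 0.7 -1 -0.03 1"}}

```text
time: 1.98
eef_pos: [0.5493, -0.0607, 0.2965]
tcp_rot: [1.0, -0.027, -0.001, 0.0]
contact_force: [-0.2, 0.4, 0.3]
opening: 0.998
finger_force: 0.0
```

Run:
```python
from h import *
go(.55,-.005,.3,-3)
c=ctrl.read_camera("wrist"); im=c["image"][:,:,::-1]
np.savez("pics/w1.npz",im=im,fov=c["fovy"],cx=c["cx"],cy=c["cy"],E=c["extrinsics"])
cv2.imwrite("pics/w1.png",cv2.resize(im,(800,600),interpolation=cv2.INTER_CUBIC)); print(c["fovy"],c["cx"],c["cy"],np.round(c["extrinsics"],3).tolist())
```

```text
t 1.98 pos [ 0.5493 -0.0607  0.2965] yaw -3.14 F [-0.2  0.4  0.3] op 0.998 ff 0.0
turn [ 0.0001  0.0003 -0.0004] shift [-0.012 -0.278 -0.018]
65.70646984690485 255.82689375522833 198.59832681192157 [[-0.056, 0.96, 0.275, 0.619], [-0.998, -0.054, -0.015, -0.065], [0.0, -0.275, 0.961, 0.425], [0.0, 0.0, 0.0, 1.0]]
```

View pics/w1.png

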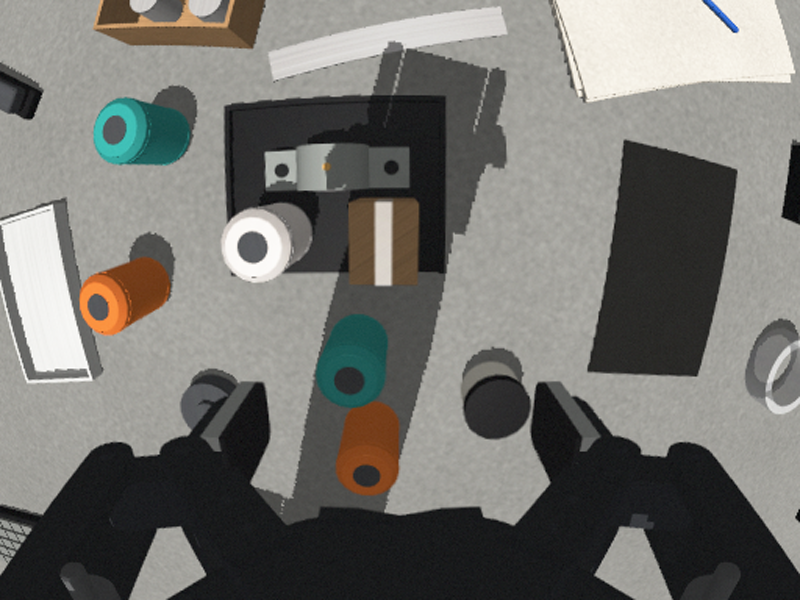

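The wrist view shows the white canister's top at about (256,245), its hole at (252,247). The carton is at (347–418, 199–285) and the bearing at (265–410, 143–190), with look-alikes well away from the jaws' path. I'll enlarge the bay.

Run:
```python
import cv2
im=cv2.imread("pics/w1.png"); 
import numpy as np
r=np.load("pics/w1.npz")["im"][85:191,135:293]
cv2.imwrite("pics/c2.png",cv2.resize(r,None,fx=5,fy=5,interpolation=cv2.INTER_CUBIC))
```

```text
(no output)
```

View pics/c2.png

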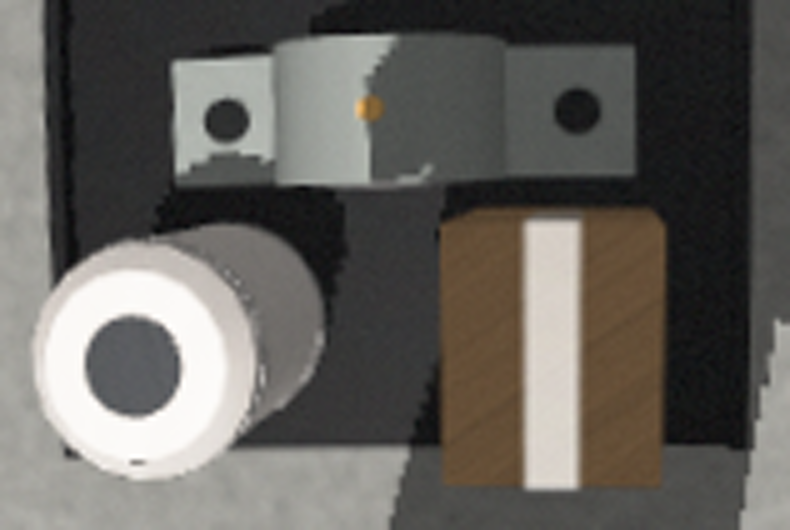

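The crop shows the canister hole centre at (133,365) and the carton top corners at (440,224), (665,222), (662,485), (443,487). The bearing base corners are at (173,62), (635,45), (636,176), (176,185).

Run:
```python
from h import *
w=np.load("pics/w1.npz"); c=(float(w["fov"]),float(w["cx"]),float(w["cy"]),w["E"])
def W(u,v,z): return at(c,135+(u+.5)/5-.5,85+(v+.5)/5-.5,z,True)
for n,pts,z in [("can",[(133,365)],.101),("carton",[(440,224),(665,222),(662,485),(443,487)],.096),("bearing",[(173,62),(635,45),(636,176),(176,185)],.021)]:
    P=np.array([W(u,v,z)[:2] for u,v in pts]); print(n,np.round(P,4).tolist(),np.round(P.mean(0),4))
    if len(P)==4:
        e=[np.linalg.norm(P[i]-P[(i+1)%4]) for i in range(4)]; a=[np.degrees(np.arctan2(*(P[i]-P[j])[::-1])) for i,j in ((0,3),(1,2))]; b=[np.degrees(np.arctan2(*(P[i]-P[j])[::-1]))-90 for i,j in ((0,1),(3,2))]; print(np.round(e,4),np.round(a+b,1))
print(c[0])
```

```text
can [[0.5805, 0.0449]] [0.5805 0.0449]
carton [[0.606, -0.0273], [0.6034, -0.0767], [0.5441, -0.0732], [0.5465, -0.0234]] [ 0.575  -0.0502]
[0.0495 0.0594 0.0498 0.0596] [-3.7 -3.5 -3.  -2.8]
bearing [[0.6547, 0.0523], [0.6483, -0.0741], [0.6127, -0.0724], [0.6204, 0.0541]] [ 0.6341 -0.01  ]
[0.1265 0.0356 0.1267 0.0344] [-3.1 -2.7 -2.9 -3.5]
65.70646984690485
```

Run:
```python
from h import *
def W(u,v,z): return at(CAL["top"],215+(u+.5)/7-.5,120+(v+.5)/7-.5,z)[:2]
print("can",W(204,350,.101)); print("carton",np.mean([W(*p,.096) for p in [(408,287),(552,290),(545,468),(392,462)]],0)); print("bear back",W(192,186,.021),W(530,208,.021))
im=cv2.imread("pics/side0raw.png")[145:245,255:355]
cv2.imwrite("pics/c3.png",cv2.resize(im,(600,600),interpolation=cv2.INTER_CUBIC))
c=CAL["side"]
for n,p in dict(can=(.5805,.045,.101),cart1=(.606,-.0273,.096),cart2=(.5441,-.0732,.096),cart3=(.6034,-.0767,.096),bearbk=(.6483,-.0741,.021),bearfr=(.6127,-.0724,.021),bearfr0=(.6127,-.0724,.006)).items():
    u=proj(c,p); print(n,np.round((u-(255,145)+.5)*6-.5,1))
```

```text
can [0.58036146 0.04574363]
carton [ 0.5738966  -0.04983037]
bear back [0.65638228 0.05446292] [ 0.65097663 -0.07516463]
can [173.9  96.6]
cart1 [278.8 231.2]
cart2 [124.6 340.9]
cart3 [300.3 331.2]
bearbk [406.6 458.7]
bearfr [309.  465.1]
bearfr0 [306.2 492. ]
```

View pics/c3.png

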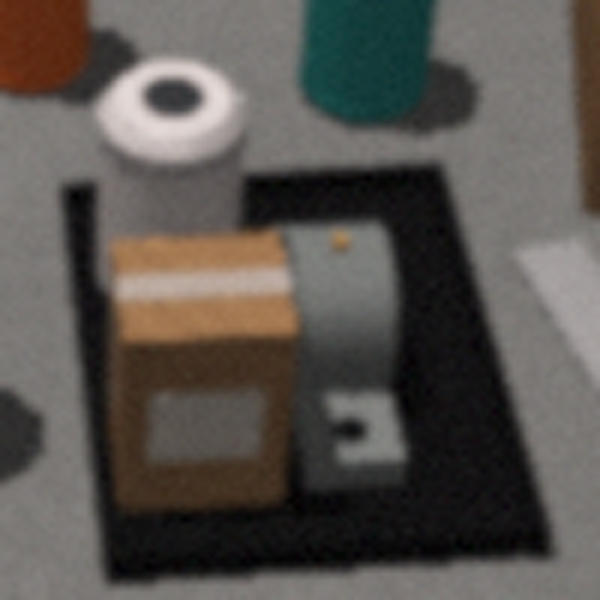

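All three cameras agree: canister (0.5805, 0.0452), carton (0.5745, −0.050), bearing (0.634, −0.010), yaw −3°. Next I go above the canister.

```bash
python3 -c "
from h import *
go(.5805,.0452,.15,-3)"
```

```text
t 2.02 pos [ 0.549  -0.061   0.2966] yaw -3.2 F [0.4 0.1 0.3] op 1.003 ff 0.0
turn [ 0.0001  0.0002 -0.0005] shift [ 0.128 -0.539  0.733]
```

Request:
{"name": "send_rows", "arguments": {"moves": "0 0 0 0.064 -0.27 0.2 1;0 0 0 0.128 -0.539 0.4 1;0 0 0 0.128 -0.539 0.6 1;0 0 0 0.128 -0.539 0.733 1;0 0 0 0.128 -0.539 0.733 1;0 0 0 0.128 -0.539 0.733 1"}}

```text
time: 2.78
eef_pos: [0.5817, 0.0454, 0.1523]
tcp_rot: [1.0, -0.028, 0.001, 0.0]
contact_force: [0.6, 0.1, 0.3]
opening: 0.999
finger_force: 0.0
```

```bash
python3 -c "
from h import *
go(.5805,.0452,.066,-3)"
```

```text
t 2.77 pos [0.5817 0.0454 0.1523] yaw -3.21 F [0.6 0.1 0.3] op 0.999 ff 0.0
turn [ 0.     -0.0004 -0.0006] shift [-0.007  0.001  0.432]
```

Request:
{"name": "send_rows", "arguments": {"moves": "0 0 0 -0.006 0 0.15 1;0 0 0 -0.006 0 0.3 1;0 0 0 -0.006 0 0.43 1;0 0 0 -0.006 0 0.43 1;0 0 0 -0.006 0 0.43 -1;0 0 0 -0.006 0 0.43 -1;0 0 0 -0.006 0 0.43 -1;0 0 0 -0.006 0 0.43 -1;0 0 0 -0.006 0 0.43 -1;0 0 0 -0.006 0 0.43 -1", "newtons": 40}}

```text
time: 4.03
eef_pos: [0.5814, 0.0464, 0.0673]
tcp_rot: [1.0, -0.027, 0.002, 0.001]
contact_force: [-1.2, -2.4, 5.8]
opening: 0.641
finger_force: 42.6
```

```bash
python3 -c "
from h import *
go(.588,-.350,.17,-3)"
```

```text
t 4.03 pos [0.5814 0.0464 0.0673] yaw -3.07 F [-1.2 -2.4  5.8] op 0.641 ff 42.6
turn [ 0.0001 -0.0007 -0.0002] shift [ 0.141  1.978 -0.511]
```

Request:
{"name": "send_rows", "arguments": {"moves": "0 0 0 0 0 -0.1 -1;0 0 0 0 0 -0.3 -1;0 0 0 0 0 -0.5 -1;0 0 0 0 0 -0.65 -1;0 0 0 0.01 0.15 -0.68 -1;0 0 0 0.02 0.35 -0.68 -1;0 0 0 0.04 0.6 -0.68 -1;0 0 0 0.05 0.8 -0.68 -1;0 0 0 0.07 1 -0.68 -1"}}

```text
time: 5.15
eef_pos: [0.5822, -0.1544, 0.201]
tcp_rot: [1.0, -0.027, -0.0, -0.0]
contact_force: [-0.3, 0.1, -2.7]
opening: 0.64
finger_force: 43.3
```

Request:
{"name": "send_rows", "arguments": {"moves": "0 0 0 0.02 0.25 0 -1;0 0 0 0.04 0.5 0 -1;0 0 0 0.06 0.75 0 -1;0 0 0 0.07 0.9 0 -1;0 0 0 0.07 0.98 0 -1;0 0 0 0.07 0.98 0 -1;0 0 0 0.07 0.98 0 -1"}}

```text
time: 6.02
eef_pos: [0.5863, -0.3485, 0.2006]
tcp_rot: [1.0, -0.026, -0.0, -0.001]
contact_force: [-0.1, 0.6, -3.6]
opening: 0.645
finger_force: 43.3
```

```bash
python3 -c "
from h import *
go(.588,-.350,.0645,-3)"
```

```text
t 6.03 pos [ 0.5863 -0.3485  0.2006] yaw -3.03 F [-0.1  0.6 -3.6] op 0.645 ff 43.3
turn [-0.0002  0.0001 -0.0001] shift [0.009 0.008 0.681]
```

Request:
{"name": "send_rows", "arguments": {"moves": "0 0 0 0 0 0.15 -1;0 0 0 0 0 0.35 -1;0 0 0 0 0 0.52 -1;0 0 0 0 0 0.61 -1;0 0 0 0 0 0.64 -1;0 0 0 0 0 0.66 -1;0 0 0 0 0 0.67 -1;0 0 0 0 0 0.675 -1;0 0 0 0 0 0.675 -1"}}

```text
time: 7.15
eef_pos: [0.5864, -0.3503, 0.0663]
tcp_rot: [1.0, -0.027, 0.0, 0.0]
contact_force: [-0.4, -0.4, -2.6]
opening: 0.641
finger_force: 43.3
```

```bash
python3 -c "
from h import *
go(.588,-.350,.0645,-3)"
```

```text
t 7.15 pos [ 0.5864 -0.3503  0.0663] yaw -3.1 F [-0.4 -0.4 -2.6] op 0.641 ff 43.3
turn [ 0.0001 -0.0001 -0.0003] shift [ 0.008 -0.002  0.009]
```

Request:
{"name": "send_rows", "arguments": {"moves": "0 0 0 0 0 0.004 -1;0 0 0 0 0 0.008 -1;0 0 0 0 0 0.011 -1;0 0 0 0 0 0.011 -1"}}

```text
time: 7.65
eef_pos: [0.5864, -0.3502, 0.0644]
tcp_rot: [1.0, -0.027, 0.0, 0.0]
contact_force: [-2.1, 0.3, 3.4]
opening: 0.639
finger_force: 43.8
```

Request:
{"name": "send_rows", "arguments": {"moves": "0 0 0 0 0 0 0.4;0 0 0 0 0 0 0.6;0 0 0 0 0 0 0.9;0 0 0 0 0 0 1;0 0 0 0 0 -0.1 1;0 0 0 0 0 -0.4 1;0 0 0 0 0 -0.6 1;0 0 0 -0.02 -0.3 -0.62 1;0 0 0 -0.04 -0.6 -0.62 1;0 0 0 -0.07 -1 -0.62 1;0 0 0 -0.07 -1 -0.62 1;0 0 0 -0.07 -1 -0.62 1"}}

```text
time: 9.15
eef_pos: [0.5835, -0.1489, 0.1889]
tcp_rot: [1.0, -0.026, 0.001, 0.001]
contact_force: [-0.0, -1.5, -0.3]
opening: 1.0
finger_force: 0.0
```

```bash
python3 -c "
from h import *
go(.5748,-.0502,.15,-3)"
```

```text
t 9.15 pos [ 0.5835 -0.1489  0.1889] yaw -2.97 F [-0.  -1.5 -0.3] op 1.0 ff 0.0
turn [ 0.0002 -0.0003  0.0001] shift [-0.069 -0.491  0.194]
```

Request:
{"name": "send_rows", "arguments": {"moves": "0 0 0 -0.035 -0.25 0.05 1;0 0 0 -0.069 -0.49 0.15 1;0 0 0 -0.069 -0.49 0.194 1;0 0 0 -0.069 -0.49 0.194 1;0 0 0 -0.069 -0.49 0.194 1"}}

```text
time: 9.78
eef_pos: [0.5754, -0.0529, 0.1497]
tcp_rot: [1.0, -0.028, 0.001, 0.0]
contact_force: [-0.2, -0.1, 0.1]
opening: 1.001
finger_force: 0.0
```

Run:
```python
from h import *
go(.5748,-.0502,.062,-3)
c=ctrl.read_camera("side"); cv2.imwrite("pics/s2.png",cv2.resize(c["image"][:,:,::-1],(800,600),interpolation=cv2.INTER_CUBIC))
```

```text
t 9.78 pos [ 0.5754 -0.0529  0.1497] yaw -3.21 F [-0.2 -0.1  0.1] op 1.001 ff 0.0
turn [ 0.0001 -0.0003 -0.0006] shift [-0.005 -0.014  0.438]
```

View pics/s2.png

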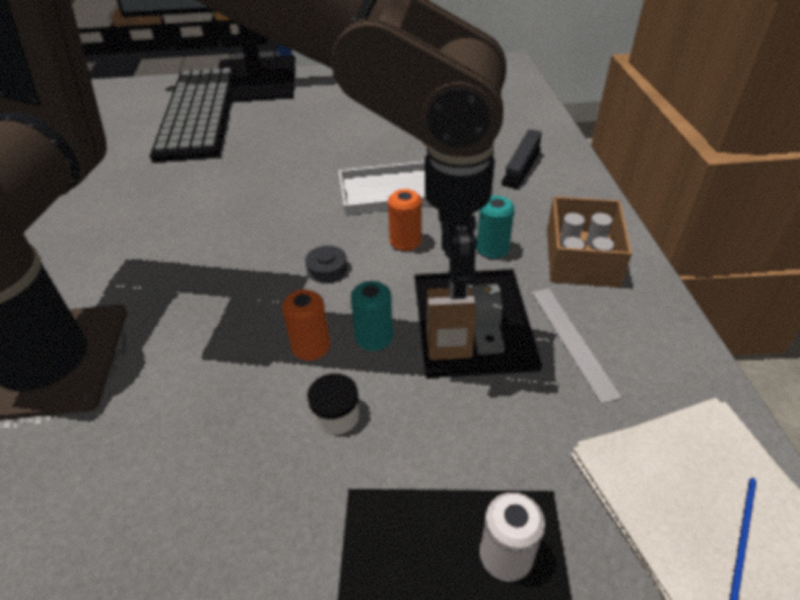

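The canister stands upright on the mat at (512,540), and the jaws are above the carton at (458,300).

Request:
{"name": "send_rows", "arguments": {"moves": "0 0 0 -0.004 -0.01 0.15 1;0 0 0 -0.004 -0.01 0.3 1;0 0 0 -0.004 -0.01 0.435 1;0 0 0 -0.004 -0.01 0.435 1;0 0 0 -0.004 -0.01 0.435 -1;0 0 0 -0.004 -0.01 0.435 -1;0 0 0 -0.004 -0.01 0.435 -1;0 0 0 -0.004 -0.01 0.435 -1;0 0 0 -0.004 -0.01 0.435 -1;0 0 0 -0.004 -0.01 0.435 -1;0 0 0 -0.004 -0.01 0.435 -1", "newtons": 40}}

```text
time: 11.2
eef_pos: [0.5753, -0.0495, 0.0637]
tcp_rot: [1.0, -0.027, 0.002, 0.001]
contact_force: [-0.1, -0.8, 6.1]
opening: 0.576
finger_force: 42.4
```

```bash
python3 -c "
from h import *
go(.47,-.334,.17,-3)"
```

```text
t 11.2 pos [ 0.5753 -0.0495  0.0637] yaw -3.08 F [-0.1 -0.8  6.1] op 0.576 ff 42.4
turn [ 0.0002 -0.0005 -0.0002] shift [-0.447  1.449 -0.531]
```

Request:
{"name": "send_rows", "arguments": {"moves": "0 0 0 0 0 -0.1 -1;0 0 0 0 0 -0.3 -1;0 0 0 0 0 -0.5 -1;0 0 0 -0.05 0.15 -0.62 -1;0 0 0 -0.1 0.35 -0.65 -1;0 0 0 -0.2 0.6 -0.65 -1;0 0 0 -0.25 0.8 -0.65 -1;0 0 0 -0.3 1 -0.65 -1;0 0 0 -0.3 1 -0.65 -1"}}

```text
time: 12.32
eef_pos: [0.502, -0.2473, 0.1921]
tcp_rot: [1.0, -0.029, -0.0, 0.0]
contact_force: [-0.1, 0.5, -1.4]
opening: 0.584
finger_force: 42.2
```

Request:
{"name": "send_rows", "arguments": {"moves": "0 0 0 -0.07 0.22 0.05 -1;0 0 0 -0.147 0.45 0.1 -1;0 0 0 -0.147 0.45 0.3 -1;0 0 0 -0.147 0.45 0.45 -1;0 0 0 -0.147 0.45 0.55 -1;0 0 0 -0.147 0.45 0.62 -1;0 0 0 -0.147 0.45 0.64 -1;0 0 0 -0.147 0.45 0.64 -1"}}

```text
time: 13.32
eef_pos: [0.4695, -0.3339, 0.0644]
tcp_rot: [1.0, -0.027, 0.0, 0.0]
contact_force: [-0.1, -0.5, -1.2]
opening: 0.583
finger_force: 42.7
```

```bash
python3 -c "
from h import *
go(.47,-.334,.0605,-3)"
```

```text
t 13.32 pos [ 0.4695 -0.3339  0.0644] yaw -3.07 F [-0.1 -0.5 -1.2] op 0.583 ff 42.7
turn [ 0.0001 -0.0001 -0.0002] shift [0.003 0.    0.019]
```

Request:
{"name": "send_rows", "arguments": {"moves": "0 0 0 0 0 0.005 -1;0 0 0 0 0 0.01 -1;0 0 0 0 0 0.014 -1;0 0 0 0 0 0.018 -1;0 0 0 0 0 0.021 -1;0 0 0 0 0 0.021 -1"}}

```text
time: 14.08
eef_pos: [0.4691, -0.3339, 0.0608]
tcp_rot: [1.0, -0.027, -0.0, -0.0]
contact_force: [-2.7, 1.5, 5.1]
opening: 0.579
finger_force: 43.4
```

Request:
{"name": "send_rows", "arguments": {"moves": "0 0 0 0 0 0 0.4;0 0 0 0 0 0 0.6;0 0 0 0 0 0 0.9;0 0 0 0 0 0 1;0 0 0 0 0 -0.1 1;0 0 0 0 0 -0.4 1;0 0 0 0 0 -0.65 1;0 0 0 0.1 -0.3 -0.7 1;0 0 0 0.2 -0.6 -0.7 1;0 0 0 0.3 -0.9 -0.7 1;0 0 0 0.3 -1 -0.7 1;0 0 0 0.3 -1 -0.7 1"}}

```text
time: 15.58
eef_pos: [0.5401, -0.1356, 0.201]
tcp_rot: [1.0, -0.025, 0.001, 0.0]
contact_force: [0.5, -0.3, -0.0]
opening: 1.0
finger_force: 0.0
```

```bash
python3 -c "
from h import *
go(.6345,-.010,.2,87)"
```

```text
t 15.57 pos [ 0.5401 -0.1356  0.201 ] yaw -2.9 F [ 0.5 -0.3 -0. ] op 1.0 ff 0.0
turn [ 3.000e-04 -1.000e-04 -2.497e-01] shift [ 0.44  -0.651  0.005]
```

Request:
{"name": "send_rows", "arguments": {"moves": "0 0 -0.028 0.15 -0.2 0 1;0 0 -0.056 0.3 -0.45 0 1;0 0 -0.084 0.44 -0.65 0 1;0 0 -0.112 0.44 -0.65 0 1;0 0 -0.14 0.44 -0.65 0 1;0 0 -0.168 0.44 -0.65 0.05 1;0 0 -0.196 0.44 -0.65 0.1 1;0 0 -0.224 0.44 -0.65 0.2 1;0 0 -0.25 0.44 -0.65 0.3 1;0 0 -0.25 0.44 -0.65 0.3 1;0 0 -0.25 0.44 -0.65 0.3 1"}}

```text
time: 16.95
eef_pos: [0.6352, -0.0131, 0.1408]
tcp_rot: [0.727, 0.687, 0.0, 0.001]
contact_force: [-0.2, 0.1, 0.3]
opening: 0.998
finger_force: 0.0
```

Run:
```python
from h import *
go(.6345,-.010,.045,87)
c=ctrl.read_camera("wrist"); np.savez("pics/w2.npz",im=c["image"][:,:,::-1],fov=c["fovy"],cx=c["cx"],cy=c["cy"],E=c["extrinsics"]); cv2.imwrite("pics/w2.png",cv2.resize(c["image"][:,:,::-1],(800,600),interpolation=cv2.INTER_CUBIC))
k=cal(c)
for n,p in dict(c0=(.6547,.0523,.021),c1=(.6483,-.0741,.021),c2=(.6127,-.0724,.021),c3=(.6204,.0541,.021)).items(): print(n,np.round(proj(k,p,True)/.64,1))
```

```text
t 16.95 pos [ 0.6352 -0.0131  0.1408] yaw 86.72 F [-0.2  0.1  0.3] op 0.998 ff 0.0
turn [ 0.0003  0.0001 -0.0008] shift [ 0.015 -0.005  0.479]
c0 [429.1 187.1]
c1 [427.4 404.9]
c2 [367.9 405.4]
c3 [364.2 187.6]
```

View pics/w2.png

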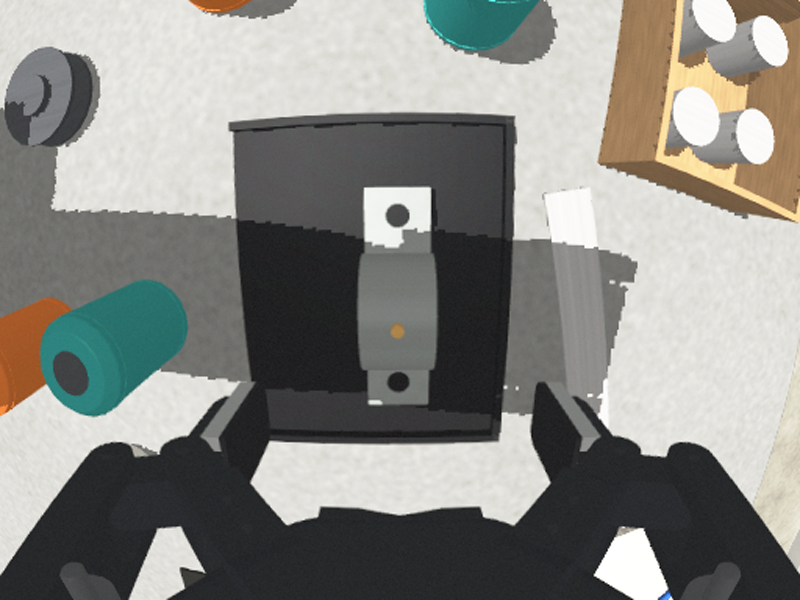

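The bearing's base spans (363–431, 187) to (368–429, 405), as predicted. I'll descend and grip it.

Request:
{"name": "send_rows", "arguments": {"moves": "0 0 0 0.01 -0.002 0.15 1;0 0 0 0.015 -0.002 0.3 1;0 0 0 0.015 -0.002 0.42 1;0 0 0 0.015 -0.002 0.475 1;0 0 0 0.015 -0.002 0.475 1;0 0 0 0.015 -0.002 0.475 -1;0 0 0 0.015 -0.002 0.475 -1;0 0 0 0.015 -0.002 0.475 -1;0 0 0 0.015 -0.002 0.475 -1;0 0 0 0.015 -0.002 0.475 -1;0 0 0 0.015 -0.002 0.475 -1;0 0 0 0.015 -0.002 0.475 -1", "newtons": 60}}

```text
time: 18.5
eef_pos: [0.6347, -0.0092, 0.0456]
tcp_rot: [0.726, 0.688, 0.0, 0.0]
contact_force: [-2.6, 1.2, 6.5]
opening: 0.414
finger_force: 61.7
```

Run:
```python
from h import *
go(.6345,-.010,.045,87)
# tray from first top picture: outside quad, top rim z=.022
s=.64
T=lambda u,v:at(CAL["top"],(u+.5)*s-.5,(v+.5)*s-.5,.022)[:2]
im=cv2.imread("pics/top0raw.png"); g=cv2.cvtColor(im,cv2.COLOR_BGR2GRAY); m=(g>135).astype(np.uint8); m[:,:98]=0;m[:,156:]=0;m[:145]=0;m[232:]=0
m=cv2.morphologyEx(m,cv2.MORPH_CLOSE,np.ones((5,5)))
p=np.argwhere(m)[:,::-1].astype(np.float32); r=cv2.minAreaRect(p); b=cv2.boxPoints(r); W=np.array([at(CAL["top"],u,v,.015)[:2] for u,v in b])
print(r,"\n",np.round(W,4).tolist(),W.mean(0),[np.linalg.norm(W[i]-W[i-1]) for i in range(4)])
cv2.imwrite("pics/c4.png",cv2.resize(im[140:235,90:165],(600,760)[::1] if 0 else (474,600),interpolation=cv2.INTER_CUBIC))
```

```text
t 18.5 pos [ 0.6347 -0.0092  0.0456] yaw 86.91 F [-2.6  1.2  6.5] op 0.414 ff 61.7
turn [ 0.0001  0.     -0.0002] shift [-0.004 -0.001  0.003]
((125.0, 188.0), (76.0, 46.0), 90.0) 
 [[0.6381, 0.4272], [0.641, 0.3054], [0.4387, 0.2952], [0.4364, 0.4145]] [0.53856534 0.3606033 ] [np.float64(0.20204814324264733), np.float64(0.12178586243029046), np.float64(0.20254690015689275), np.float64(0.11933683827530803)]
```

Request:
{"name": "send_rows", "arguments": {"moves": "0 0 0 0 0 -0.1 -1;0 0 0 0 0 -0.25 -1;0 0 0 0 0 -0.45 -1;0 0 0 0 0 -0.65 -1;0 0 0.025 0.15 -0.05 -0.75 -1;0 0 0.05 0.35 -0.1 -0.78 -1;0 0 0.075 0.55 -0.17 -0.78 -1;0 0 0.1 0.75 -0.24 -0.78 -1;0 0 0.125 0.9 -0.29 -0.78 -1;0 0 0.125 0.9 -0.29 -0.78 -1"}}

```text
time: 19.75
eef_pos: [0.5841, 0.1759, 0.1994]
tcp_rot: [0.933, 0.359, -0.001, -0.001]
contact_force: [0.6, -0.3, -5.6]
opening: 0.41
finger_force: 61.3
```

Run:
```python
from h import *
go(.538,.357,.2,2.4)
```

```text
t 19.75 pos [0.5841 0.1759 0.1994] yaw 42.1 F [ 0.6 -0.3 -5.6] op 0.41 ff 61.3
turn [-0.0002  0.0004  0.1103] shift [ 0.436 -0.827 -0.002]
```

Request:
{"name": "send_rows", "arguments": {"moves": "0 0 0.02 0.08 -0.15 0 -1;0 0 0.045 0.19 -0.36 0 -1;0 0 0.07 0.3 -0.57 0 -1;0 0 0.095 0.39 -0.74 0 -1;0 0 0.11 0.436 -0.827 0 -1;0 0 0.11 0.436 -0.827 0 -1;0 0 0.11 0.436 -0.827 0 -1"}}

```text
time: 20.62
eef_pos: [0.5406, 0.3539, 0.1999]
tcp_rot: [1.0, 0.021, -0.0, 0.001]
contact_force: [-0.0, -0.6, -5.3]
opening: 0.412
finger_force: 61.7
```

Run:
```python
from h import *
go(.538,.357,.0435,2.4)
c=ctrl.read_camera("wrist"); np.savez("pics/w3.npz",im=c["image"][:,:,::-1],fov=c["fovy"],cx=c["cx"],cy=c["cy"],E=c["extrinsics"]); cv2.imwrite("pics/w3.png",cv2.resize(c["image"][:,:,::-1],(800,600),interpolation=cv2.INTER_CUBIC))
```

```text
t 20.62 pos [0.5406 0.3539 0.1999] yaw 2.36 F [-0.  -0.6 -5.3] op 0.412 ff 61.7
turn [ 0.0002  0.0001 -0.0001] shift [-0.012 -0.017  0.782]
```

View pics/w3.png

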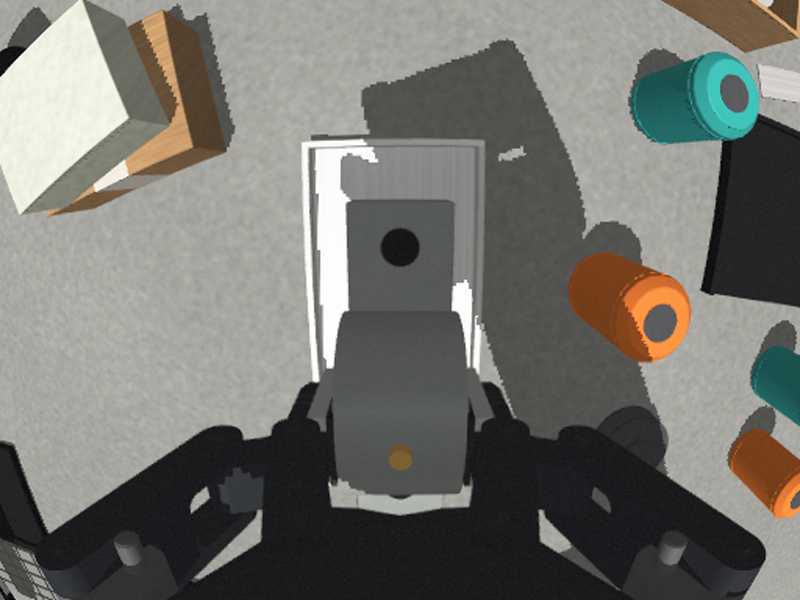

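The wrist view shows the bearing gripped straight, with the tray's far rim corners at (303,142) and (484,140) and its left edge reaching (314,382).

Run:
```python
from h import *
w=np.load("pics/w3.npz"); c=(float(w["fov"]),float(w["cx"]),float(w["cy"]),w["E"])
W=lambda u,v:at(c,(u+.5)*.64-.5,(v+.5)*.64-.5,.022,True)[:2]
A,B,C=W(303,142),W(484,140),W(314,382); print(A,B,C,np.linalg.norm(A-B),np.degrees(np.arctan2(*(A-C)[::-1])),np.degrees(np.arctan2(*(A-B)[::-1]))-90)
y=np.radians(2.4); x=np.array([np.cos(y),np.sin(y)]); print("ctr",(A+B)/2-.1*x)
```

```text
[0.63508203 0.42123687] [0.64073472 0.30280731] [0.46588649 0.41378876] 0.11856438286822459 2.5205745227028387 2.7326772160746344
ctr [0.53799609 0.35783453]
```

Request:
{"name": "send_rows", "arguments": {"moves": "0 0 0 -0.012 -0.019 0.15 -1;0 0 0 -0.012 -0.019 0.35 -1;0 0 0 -0.012 -0.019 0.55 -1;0 0 0 -0.012 -0.019 0.68 -1;0 0 0 -0.012 -0.019 0.73 -1;0 0 0 -0.012 -0.019 0.75 -1;0 0 0 -0.012 -0.019 0.765 -1;0 0 0 -0.012 -0.019 0.772 -1;0 0 0 -0.012 -0.019 0.772 -1"}}

```text
time: 21.8
eef_pos: [0.5383, 0.359, 0.0469]
tcp_rot: [1.0, 0.02, 0.001, -0.0]
contact_force: [0.4, 0.4, -5.4]
opening: 0.413
finger_force: 61.7
```

Run:
```python
from h import *
go(.538,.3575,.0435,2.5)
```

```text
t 21.8 pos [0.5383 0.359  0.0469] yaw 2.32 F [ 0.4  0.4 -5.4] op 0.413 ff 61.7
turn [-0.0001 -0.0002 -0.0005] shift [-0.002  0.008  0.017]
```

Request:
{"name": "send_rows", "arguments": {"moves": "0 0 -0.0005 0 0.005 0.004 -1;0 0 -0.0005 0 0.005 0.008 -1;0 0 -0.0005 0 0.005 0.012 -1;0 0 -0.0005 0 0.005 0.015 -1;0 0 -0.0005 0 0.005 0.018 -1;0 0 -0.0005 0 0.005 0.018 -1"}}

```text
time: 22.55
eef_pos: [0.538, 0.3578, 0.0436]
tcp_rot: [1.0, 0.022, -0.0, 0.0]
contact_force: [-4.4, -2.7, 4.9]
opening: 0.412
finger_force: 63.2
```

Request:
{"name": "send_rows", "arguments": {"moves": "0 0 0 0 0 0 0;0 0 0 0 0 0 0.1;0 0 0 0 0 0 0.3;0 0 0 0 0 0 0.3;0 0 0 0 0 -0.1 0.3;0 0 0 0 0 -0.4 0.3;0 0 0 0 0 -0.7 1;0 0 0 0 0.3 -0.9 1;0 0 0 0 0.6 -0.9 1;0 0 0.015 0 1 -0.9 1;0 0 0.015 0 1 -0.9 1;0 0 0.015 0 1 -0.9 1"}}

```text
time: 24.05
eef_pos: [0.5471, 0.1564, 0.2243]
tcp_rot: [1.0, -0.027, 0.001, -0.0]
contact_force: [0.9, 0.2, 0.6]
opening: 0.997
finger_force: 0.0
```

Request:
{"name": "send_rows", "arguments": {"moves": "0 0 0 0 0.3 0 1;0 0 0 0 0.6 0 1;0 0 0 0 0.9 0 1;0 0 0 0 1 0 1;0 0 0 0 1 0 1"}}

```text
time: 24.68
eef_pos: [0.5368, -0.0417, 0.2231]
tcp_rot: [1.0, -0.026, 0.0, -0.0]
contact_force: [0.6, 0.2, -0.1]
opening: 1.003
finger_force: 0.0
```

Run:
```python
from h import *
go(.5864,-.3502,.15,-3)
c=ctrl.read_camera("top"); im=c["image"][:,:,::-1]; cv2.imwrite("pics/t2.png",cv2.resize(im,(800,600),interpolation=cv2.INTER_CUBIC))
```

```text
t 24.68 pos [ 0.5368 -0.0417  0.2231] yaw -2.98 F [ 0.6  0.2 -0.1] op 1.003 ff 0.0
turn [-0.0001 -0.0001  0.    ] shift [0.327 1.528 0.365]
```

View pics/t2.png

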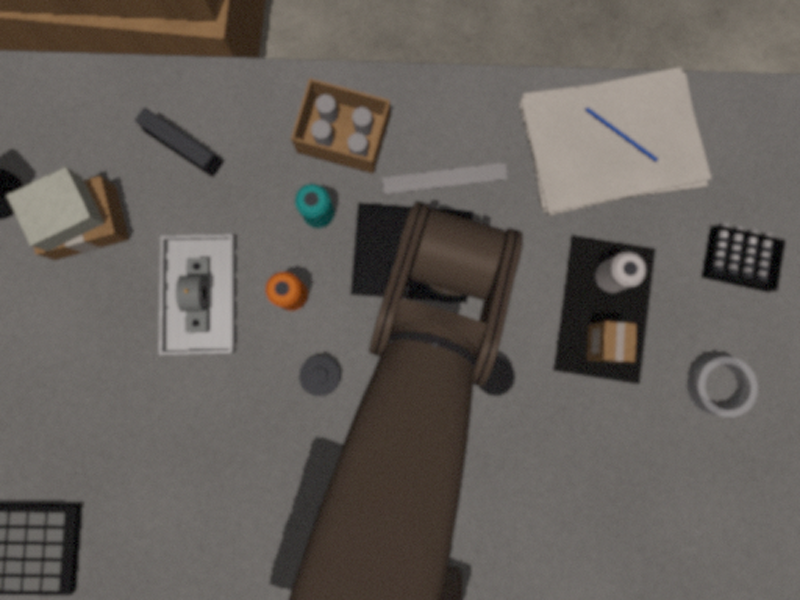

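The bearing stands centred in the tray at (197,294), and the canister (625,270) and carton (613,341) stand on the mat. I'll fetch the canister.

Request:
{"name": "send_rows", "arguments": {"moves": "0 0 0 0.06 0.25 0 1;0 0 0 0.12 0.55 0 1;0 0 0 0.17 0.8 0 1;0 0 0 0.2 0.95 0 1;0 0 0 0.2 0.95 0 1"}}

```text
time: 25.35
eef_pos: [0.5677, -0.2333, 0.2223]
tcp_rot: [1.0, -0.025, 0.0, -0.0]
contact_force: [-0.1, -0.5, -0.4]
opening: 1.003
finger_force: 0.0
```

Request:
{"name": "send_rows", "arguments": {"moves": "0 0 0 0.06 0.25 0 1;0 0 0 0.125 0.575 0.1 1;0 0 0 0.125 0.575 0.3 1;0 0 0 0.125 0.575 0.365 1;0 0 0 0.125 0.575 0.365 1;0 0 0 0.125 0.575 0.365 1"}}

```text
time: 26.1
eef_pos: [0.5872, -0.3487, 0.1517]
tcp_rot: [1.0, -0.024, 0.001, 0.001]
contact_force: [0.6, -0.5, 0.2]
opening: 0.996
finger_force: 0.0
```

Run:
```python
from h import *
go(.5864,-.3502,.0645,-3)
```

```text
t 26.1 pos [ 0.5872 -0.3487  0.1517] yaw -2.8 F [ 0.6 -0.5  0.2] op 0.996 ff 0.0
turn [ 0.0003 -0.0004  0.0006] shift [-0.005  0.007  0.436]
```

Request:
{"name": "send_rows", "arguments": {"moves": "0 0 0.0003 -0.004 0.006 0.15 1;0 0 0.0003 -0.004 0.006 0.3 1;0 0 0.0003 -0.004 0.006 0.43 1;0 0 0.0003 -0.004 0.006 0.433 1;0 0 0.0003 -0.004 0.006 0.433 -1;0 0 0.0003 -0.004 0.006 0.433 -1;0 0 0.0003 -0.004 0.006 0.433 -1;0 0 0.0003 -0.004 0.006 0.433 -1;0 0 0.0003 -0.004 0.006 0.433 -1;0 0 0.0003 -0.004 0.006 0.433 -1;0 0 0.0003 -0.004 0.006 0.433 -1", "newtons": 40}}

```text
time: 27.48
eef_pos: [0.5865, -0.3515, 0.0658]
tcp_rot: [1.0, -0.026, 0.002, 0.001]
contact_force: [0.3, 1.4, 5.6]
opening: 0.644
finger_force: 43.4
```

Run:
```python
from h import *
go(.5813,.0460,.2,-3)
```

```text
t 27.48 pos [ 0.5865 -0.3515  0.0658] yaw -3.02 F [0.3 1.4 5.6] op 0.644 ff 43.4
turn [ 0.0003 -0.0006 -0.    ] shift [-0.128 -1.982 -0.675]
```

Request:
{"name": "send_rows", "arguments": {"moves": "0 0 0 0 0 -0.1 -1;0 0 0 0 0 -0.3 -1;0 0 0 0 0 -0.5 -1;0 0 0 0 0 -0.65 -1;0 0 0 -0.01 -0.15 -0.68 -1;0 0 0 -0.02 -0.35 -0.68 -1;0 0 0 -0.04 -0.6 -0.68 -1;0 0 0 -0.05 -0.8 -0.68 -1;0 0 0 -0.065 -1 -0.68 -1"}}

```text
time: 28.6
eef_pos: [0.582, -0.149, 0.1991]
tcp_rot: [1.0, -0.026, -0.0, -0.0]
contact_force: [-0.1, -0.3, -2.7]
opening: 0.639
finger_force: 43.3
```

Request:
{"name": "send_rows", "arguments": {"moves": "0 0 0 -0.02 -0.25 0 -1;0 0 0 -0.04 -0.5 0 -1;0 0 0 -0.05 -0.75 0 -1;0 0 0 -0.063 -0.9 0 -1;0 0 0 -0.063 -0.982 0 -1;0 0 0 -0.063 -0.982 0.2 -1;0 0 0 -0.063 -0.982 0.4 -1;0 0 0 -0.063 -0.982 0.5 -1;0 0 0 -0.063 -0.982 0.5 -1;0 0 0 -0.063 -0.982 0.5 -1"}}

```text
time: 29.85
eef_pos: [0.5818, 0.0459, 0.1008]
tcp_rot: [1.0, -0.027, 0.002, 0.0]
contact_force: [1.2, -0.5, -2.3]
opening: 0.642
finger_force: 43.3
```

Run:
```python
from h import *
go(.5813,.0458,.0685,-3)
```

```text
t 29.85 pos [0.5818 0.0459 0.1008] yaw -3.04 F [ 1.2 -0.5 -2.3] op 0.642 ff 43.3
turn [ 0.     -0.0005 -0.0001] shift [-0.003  0.001  0.161]
```

Request:
{"name": "send_rows", "arguments": {"moves": "0 0 0 -0.002 0 0.06 -1;0 0 0 -0.002 0 0.1 -1;0 0 0 -0.002 0 0.13 -1;0 0 0 -0.002 0 0.145 -1;0 0 0 -0.002 0 0.15 -1;0 0 0 -0.002 0 0.155 -1;0 0 0 -0.002 0 0.159 -1;0 0 0 -0.002 0 0.159 -1"}}

```text
time: 30.85
eef_pos: [0.5801, 0.0465, 0.0689]
tcp_rot: [1.0, -0.026, -0.0, 0.0]
contact_force: [-5.1, -0.6, 5.5]
opening: 0.641
finger_force: 44.4
```

Request:
{"name": "send_rows", "arguments": {"moves": "0 0 0 0 0 0 0.4;0 0 0 0 0 0 0.6;0 0 0 0 0 0 0.9;0 0 0 0 0 0 1;0 0 0 0 0 -0.1 1;0 0 0 0 0 -0.4 1;0 0 0 0 0 -0.7 1;0 0 0 -0.1 0.3 -0.72 1;0 0 0 -0.18 0.6 -0.72 1;0 0 0 -0.3 1 -0.72 1;0 0 0 -0.3 1 -0.72 1;0 0 0 -0.3 1 -0.72 1"}}

```text
time: 32.35
eef_pos: [0.5094, -0.1517, 0.2127]
tcp_rot: [1.0, -0.028, 0.001, 0.0]
contact_force: [0.5, 1.3, 0.7]
opening: 0.999
finger_force: 0.0
```

Run:
```python
from h import *
go(.4693,-.3339,.15,-3)
```

```text
t 32.35 pos [ 0.5094 -0.1517  0.2127] yaw -3.2 F [0.5 1.3 0.7] op 0.999 ff 0.0
turn [ 0.0001 -0.0003 -0.0006] shift [-0.15   0.921  0.314]
```

Request:
{"name": "send_rows", "arguments": {"moves": "0 0 0 -0.05 0.3 0 1;0 0 0 -0.1 0.6 0.05 1;0 0 0 -0.15 0.92 0.15 1;0 0 0 -0.15 0.92 0.31 1;0 0 0 -0.15 0.92 0.31 1;0 0 0 -0.15 0.92 0.31 1"}}

```text
time: 33.1
eef_pos: [0.471, -0.3315, 0.1504]
tcp_rot: [1.0, -0.025, 0.001, 0.0]
contact_force: [-0.8, -0.8, 0.7]
opening: 0.999
finger_force: 0.0
```

Run:
```python
from h import *
go(.4693,-.3339,.0615,-3)
```

```text
t 33.1 pos [ 0.471  -0.3315  0.1504] yaw -2.92 F [-0.8 -0.8  0.7] op 0.999 ff 0.0
turn [ 0.0001 -0.0002  0.0002] shift [-0.008  0.012  0.445]
```

Request:
{"name": "send_rows", "arguments": {"moves": "0 0 0 -0.005 0.005 0.15 1;0 0 0 -0.005 0.005 0.3 1;0 0 0 -0.005 0.005 0.43 1;0 0 0 -0.005 0.005 0.442 1;0 0 0 -0.005 0.005 0.442 -1;0 0 0 -0.005 0.005 0.442 -1;0 0 0 -0.005 0.005 0.442 -1;0 0 0 -0.005 0.005 0.442 -1;0 0 0 -0.005 0.005 0.442 -1;0 0 0 -0.005 0.005 0.442 -1;0 0 0 -0.005 0.005 0.442 -1", "newtons": 40}}

```text
time: 34.48
eef_pos: [0.4701, -0.3344, 0.063]
tcp_rot: [1.0, -0.026, 0.002, 0.001]
contact_force: [0.6, 1.1, 5.7]
opening: 0.583
finger_force: 42.5
```

Run:
```python
from h import *
go(.5753,-.0498,.2,-3)
```

```text
t 34.48 pos [ 0.4701 -0.3344  0.063 ] yaw -3.03 F [0.6 1.1 5.7] op 0.583 ff 42.5
turn [ 0.0003 -0.0005 -0.0001] shift [ 0.452 -1.447 -0.687]
```

Request:
{"name": "send_rows", "arguments": {"moves": "0 0 0 0 0 -0.1 -1;0 0 0 0 0 -0.3 -1;0 0 0 0 0 -0.5 -1;0 0 0 0 0 -0.65 -1;0 0 0 0.05 -0.15 -0.69 -1;0 0 0 0.1 -0.35 -0.69 -1;0 0 0 0.2 -0.6 -0.69 -1;0 0 0 0.25 -0.8 -0.69 -1;0 0 0 0.3 -1 -0.69 -1;0 0 0 0.3 -1 -0.69 -1"}}

```text
time: 35.72
eef_pos: [0.5392, -0.1341, 0.1989]
tcp_rot: [1.0, -0.024, -0.0, -0.0]
contact_force: [0.9, -0.1, -2.6]
opening: 0.578
finger_force: 42.3
```

Request:
{"name": "send_rows", "arguments": {"moves": "0 0 0 0.07 -0.2 0 -1;0 0 0 0.153 -0.447 0 -1;0 0 0 0.153 -0.447 0.1 -1;0 0 0 0.153 -0.447 0.3 -1;0 0 0 0.153 -0.447 0.5 -1;0 0 0 0.153 -0.447 0.55 -1;0 0 0 0.153 -0.447 0.55 -1;0 0 0 0.153 -0.447 0.55 -1"}}

```text
time: 36.72
eef_pos: [0.5759, -0.0499, 0.0908]
tcp_rot: [1.0, -0.027, 0.002, 0.0]
contact_force: [-0.3, 0.3, -1.4]
opening: 0.585
finger_force: 42.6
```

Run:
```python
from h import *
go(.5758,-.0498,.066,-3)
```

```text
t 36.73 pos [ 0.5759 -0.0499  0.0908] yaw -3.05 F [-0.3  0.3 -1.4] op 0.585 ff 42.6
turn [ 0.0001 -0.0006 -0.0001] shift [-0.001 -0.001  0.124]
```

Request:
{"name": "send_rows", "arguments": {"moves": "0 0 0 0 0 0.05 -1;0 0 0 0 0 0.09 -1;0 0 0 0 0 0.105 -1;0 0 0 0 0 0.112 -1;0 0 0 0 0 0.118 -1;0 0 0 0 0 0.122 -1;0 0 0 0 0 0.122 -1"}}

```text
time: 37.6
eef_pos: [0.5744, -0.0489, 0.066]
tcp_rot: [1.0, -0.026, -0.001, -0.0]
contact_force: [-4.6, 0.2, 7.6]
opening: 0.58
finger_force: 43.7
```

Request:
{"name": "send_rows", "arguments": {"moves": "0 0 0 0 0 0 0.3;0 0 0 0 0 0 0.45;0 0 0 0 0 0 0.6;0 0 0 0 0 0 0.6;0 0 0 0 0 -0.08 0.6;0 0 0 0 0 -0.3 0.6;0 0 0 0 0 -0.6 0.6;0 0 0 0 0 -0.9 0.6;0 0 0 -0.13 0.05 -1 1;0 0 0 -0.13 0.05 -1 1;0 0 0 -0.13 0.05 -1 1"}}

```text
time: 38.98
eef_pos: [0.5479, -0.0575, 0.2638]
tcp_rot: [1.0, -0.026, -0.0, -0.0]
contact_force: [0.2, -0.1, -0.1]
opening: 0.996
finger_force: 0.0
```

Run:
```python
from h import *
go(.55,-.06,.3,-3)
c=ctrl.read_camera("wrist"); im=c["image"][:,:,::-1]; k=cal(c)
np.savez("pics/w4.npz",im=im,fov=c["fovy"],cx=c["cx"],cy=c["cy"],E=c["extrinsics"])
u0,v0=proj(k,(.58,0,.1),True).astype(int)-(79,55); print(u0,v0)
cv2.imwrite("pics/c5.png",cv2.resize(im[v0:v0+110,u0:u0+158],None,fx=5,fy=5,interpolation=cv2.INTER_CUBIC))
for n,p in dict(can=(.5805,.0449,.101),a=(.606,-.0273,.096),b=(.6034,-.0767,.096),c=(.5441,-.0732,.096),d=(.5465,-.0234,.096)).items(): print(n,np.round((proj(k,p,True)-(u0,v0)+.5)*5-.5,1))
```

```text
t 38.98 pos [ 0.5479 -0.0575  0.2638] yaw -3.03 F [ 0.2 -0.1 -0.1] op 0.996 ff 0.0
turn [-0.0001  0.0001 -0.0001] shift [ 0.011  0.012 -0.181]
117 102
can [190.1 294.7]
a [528.9 138.8]
b [778.6 137.3]
c [774.3 428.4]
d [531.8 430. ]
```

View pics/c5.png

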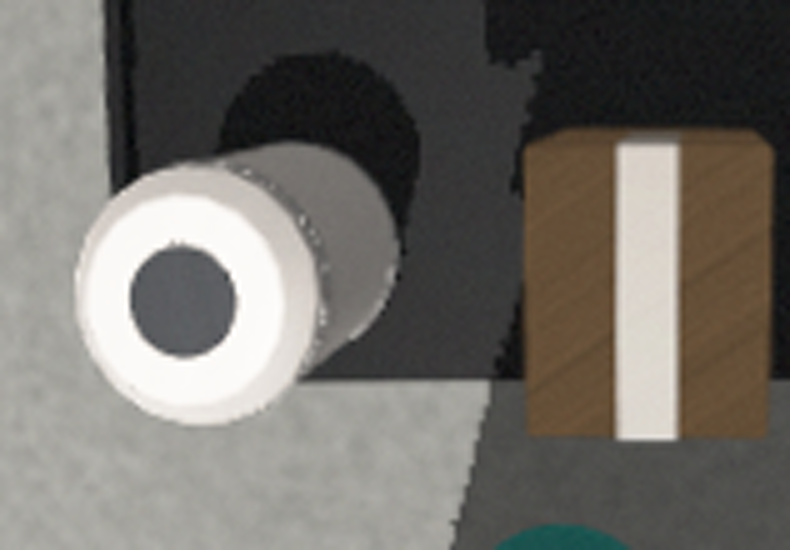

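The enlarged view shows the canister hole at (183,300) and the carton top at (524–773, 145–437). Both are within about 2 mm of where they started, upright and square to the bay. I'm handing in.

```bash
python3 -c "
from plant import ctrl
print(ctrl.sign_off())"
```

```text
the job is handed in; nothing more can be done
None
```

I've handed in the job: the bearing stands on its base, lengthwise, in the middle of the tray. The canister and carton are back upright within about 2 mm of where they stood, with the carton square to the bay. It took about 39 s, and I never touched the pulley, the grease tub or the look-alikes.

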